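# Return a used syringe through the drop flap

## Robot

A 6-joint arm with a two-finger parallel gripper is mounted at the origin on a cart in front of the work surface, level with it; the furniture and walls round the work are solid. World frame = base frame: x ahead of the robot, y to its left, z up, the work surface at z = 0. Lengths are in mm, angles in rad, forces in N, time in s.
With the tool pointing down it reaches from about 275 to 1000 mm from the base axis. Payload 8.4 kg.
Tool frame: the origin (TCP) lies midway between the tips of the shut fingers; the grasp point (between the pads) lies 19 mm behind it; z points along the fingers, y is the direction in which the jaws open and shut (so a half turn about z gives the same grasp; the last joint's range is limited). The gripper opens to 85 mm and grips with 20 to 120 N. Pads are 22 mm wide; open, the fingers measure 114 mm over their backs; the gripper's body (76 mm by 85 mm) begins 54 mm behind the grasp point. The pads swing forward as they close: fully open they stand 13 mm farther back than shut.
Start: joints at [-0.002, 0.353, 1.633, -0, 1.155, -0.002], TCP at [625.002, -0, 231.281] pointing down, gripper open.
Joint ranges: [-2.63, 2.63], [-0.92, 2.1], [0.06, 2.66], [-1.3, 4.44], [0, 2.69], [-3.02, 3.02]. Speed limits (rad/s): [2.22, 2.22, 2.79, 3.14, 3.14, 3.14].

## Interface

Orientations are given as [roll, pitch, yaw] about the fixed x, y, z axes, in that order (R = Rz(yaw) Ry(pitch) Rx(roll)).
In Python, from rig import r gives the robot as it stands. The module is installed in compiled form; this text tells all that it offers.
- The arm moves only by the tool drive_tool, never from a script. Its argument "moves" is a list of rows, each a list of 3 entries, a list of its own where there are three numbers: the closure, from 0 (fully open) to 1 (shut), then the shift along the tool's x, y, z in cm, then the turn about the tool's z in degrees. In form: [[claw, [dx, dy, dz], roll], ...]. A call has 1 to 12 rows; each row is the pose to reach, as a shift and turn from the pose measured when the call began, along the tool's axes at that moment; what a row does not reach only later rows make up. A row lasts 1/8 s, in which the tool goes at most 62.5 mm and 10.7 degrees, less where a joint would pass 70% of its speed; a pose out of reach is approached as far as the arm can. A call with a gripper value outside its range is refused whole. The fingers move at their own pace and stop on an object; "grip_force" is the grip in N (left out, the last holds). Time passes only in rows, so rows that repeat a pose let the fingers close. It gives the time, the measured TCP pose, the force and the opening at its end, in the units of the state.
- r.sense(): the state, without advancing time (a new reading comes with each control period).
- r.grab_frame(name): name is "scene" or "side" or "wrist"; returns a dict with "color" (400x640x3 uint8, red, green, blue), "fx", "fy", "cx", "cy" (pixels), "D" ([k1, k2, p1, p2, k3] as OpenCV has them; the pictures are not rectified), "pose" (4x4, takes a point from camera to world coordinates); the wrist camera has in their place "hand_eye" (4x4, takes a point from camera to tool coordinates, whose origin is the TCP and whose axes are the flange's). Camera axes: x right, y up, looking along -z (the intrinsics and any distortion apply to the point x, -y, -z); pixel columns grow to the right and rows downward; lengths in mm; the calibration is good to about 2 mm. A picture is of the moment at which its call begins: read the wrist's pose just before it. There is no depth.
- r.sign_off(): hands the job in, once; it reports no verdict.
Trained networks look in the newest picture that a camera, given by its name, has taken for a name from the list of things; names that differ only in an ending like _2 or _b are one class to them, and where a whole thing is asked for, a point or a joint stands for the part that bears it (a point fixed in the world has none). Each returns a list of dicts, best first, with "score" (0 to 1); they miss things now and then, are a little off and sometimes report something else, mostly with a low value. They report only what shows in the picture. A call takes as long as a camera call. They do not tell look-alikes from the thing itself.
- r.outline_of(thing, camera): "mask" (400x640 bool, what is visible of it) and "at" ([column, row] in pixels, amid what is visible of it).
- r.spot_point(thing, camera): "at" ([column, row] in pixels: a listed point, or the origin of a listed thing).
The state is a dict: "clock": time; "qpos": joint angles; "qvel": joint speeds; "joint_efforts": joint torques, N m; "eef_pos": TCP position; "tcp_rot": TCP orientation; "contact_force": force on the tool from outside, world axes, zero at the start; "wrist_torque": the same for the moment, N m; "opening": opening from 0.0 (shut) to 1.0 (fully open).
Only numpy, scipy, OpenCV 4.12 (cv2) and the standard library are available. Lean on these libraries where they do the work, as an engineer would, in place of code of your own. Each camera call takes 0.05 s, during which the arm holds its last target.

## Task

Without picking it up, push the used feeding syringe that lies on the loading tray of the return box across onto the closed drop flap with the fingertips, then press the flap down so that the syringe slides off into the box. Take the fingers away so that the flap swings shut by itself; leave the forceps and the food cup where they are.

Things in the scene. Friction and masses are not known exactly. Their poses are not given: they have to be found in the camera images.
- return_box: Plastic return box for used syringes, fixed to the table, 243 mm deep (x), 250 mm wide (y), with white lid and translucent tub, a few older syringes on its floor (z = 6 mm). Flat top deck at z = 160 mm, front edge at x = -115 mm. Origin: on the table, under the middle of the line between loading tray and flap; x points to the box's back (away from the robot at yaw 0), y to its left, z up.
- tray (a point): Middle of the loading tray's surface: the front part of the deck, box x = -115 to -1 mm, flat, open at the front and toward the flap. Low rails 8 mm high run along the box's x on both sides of tray and flap (inner faces at box y = -76 and +76 mm). A back stop 12 mm high stands behind the flap, at box x = 101 mm.
- flap (a joint): Drop flap: level grey plate 94 mm deep (box x), 147 mm wide, 3 mm thick, next to the tray, its top 0.5 mm below the deck. Hinged along box y at its edge nearest the tray (box x = 4, z = 152 mm); the far edge swings down. 0 = shut, grows as it opens, 0.95 rad = fully open. It bears the syringe without opening; a counterweight swings it shut within 1 s when let go.
- flap_pad (a point): Centre of the ribbed thumb pad (27 x 60 mm) on top of the flap, 26 mm beyond the hinge and midway along it (box x = 30 mm, y = 0, z = 159.5 mm when shut); moves with the flap. Some 2 to 10 N here opens the flap; the syringe slides off it at about 0.4 to 0.7 rad.
- syringe_mid (a point): Middle of the used feeding syringe, 8 mm above what it lies on when flat. The syringe is 103 mm long, barrel about 12 mm thick, with a finger flange 26 mm wide, 16 mm from this point toward the plunger end; about 14 g. The x axis runs along the barrel toward the plunger. It starts lying flat across the loading tray, roughly along the box's y.
- forceps: White forceps, 131 x 15 x 10 mm, lying along the box's x on the deck beside the right-hand rail (bystander). Origin: centre of its underside.
- food_cup: Small clear cup of yellow mash, 42 mm across, 38 mm high, on the table to the left of the box (bystander). Origin: centre of its underside.
Not all that is in view belongs to the job. What is shaped like the part that bears syringe_mid but green or orange is not meant.

How it is judged:
By the outcome, as a careful person would: the job done as asked, in the order asked, and still so for the second after the job is handed in, with the robot touching nothing.
It also fails if it takes over 42 s, if anything falls off the work surface, if the arm or the gripper's body presses on something with over 40 N, if the wrist force passes 120 N, or if a joint passes its speed limit or range.

## Working session

There is one attempt and no reset: what is moved stays moved. The work goes in short steps, Python scripts to look and compute and a tool call to move; the robot and the scene stay as the last step left them, time stands still between calls to the robot, and variables do not carry over. Pictures are saved under pics/ and viewed, and the job is handed in when it is done.

Besides the shell and the picture viewer there is one more tool, called after "Call:" in YAML: its name, and indented under it one key for each argument. drive_tool: Moves the arm, as the interface text tells. Its arguments: {"type":"object","properties":{"moves":{"type":"array"},"grip_force":{"type":"number"}},"required":["moves"]}

```bash
mkdir -p pics; cat > h.py <<'E'
from rig import r
import numpy as np, cv2
from scipy.spatial.transform import Rotation as R
def grab(n):
    s=r.sense(); f=r.grab_frame(n)
    if n=='wrist':
        T=np.eye(4);T[:3,3]=s['eef_pos'];
        T[:3,:3]=R.from_euler('xyz',s['tcp_rot']).as_matrix()
        f['pose']=T@np.array(f['hand_eye'])
    f['pose']=np.array(f['pose'])
    f['K']=np.array([[f['fx'],0,f['cx']],[0,f['fy'],f['cy']],[0,0,1.]]);f['D']=np.array(f['D'],float)
    return f
def px2plane(f,uv,z):
    p=cv2.undistortPoints(np.array(uv,float).reshape(-1,1,2),f['K'],f['D']).reshape(-1,2)
    d=np.c_[p[:,0],-p[:,1],-np.ones(len(p))]@f['pose'][:3,:3].T
    o=f['pose'][:3,3]
    return o+d*((z-o[2])/d[:,2])[:,None]
def w2px(f,P):
    P=np.array(P,float).reshape(-1,3)
    c=(P-f['pose'][:3,3])@f['pose'][:3,:3]
    return cv2.projectPoints(c*[1,-1,-1],np.zeros(3),np.zeros(3),f['K'],f['D'])[0].reshape(-1,2)
def save(f,n): cv2.imwrite('pics/'+n,f['color'][:,:,::-1])
E
python3 - <<'E'
from h import *
s=r.sense();print(s)
for c in ['scene','side','wrist']:
    f=grab(c);save(f,c+'0.png')
    print(c,f['pose'][:3,3].round())
    for t,z in [('tray',160),('flap_pad',159.5),('syringe_mid',168),('return_box',0),('forceps',160),('food_cup',0)]:
        for d in r.spot_point(t,c)[:4]: print(c,t,round(d['score'],2),np.round(d['at']),px2plane(f,d['at'],z).round(1)[0])
E
```

```text
{'clock': 0.0, 'qpos': array([-2.38184884e-03,  3.53648890e-01,  1.63413239e+00, -2.32639739e-05,
        1.15514786e+00, -2.37310145e-03]), 'qvel': array([-0.00042867,  0.00207628,  0.00048838, -0.00029691, -0.00042986,
       -0.00213727]), 'joint_efforts': array([-2.03471049e-03, -6.05236173e+01, -3.42063046e+01, -2.62302356e-04,
        9.48130677e-03,  3.61521288e-06]), 'eef_pos': array([6.24542657e+02, 5.14147791e-03, 2.30561941e+02]), 'tcp_rot': array([-3.14025613e+00,  1.80989198e-05,  1.57079700e+00]), 'contact_force': array([ 0.18569228,  0.06166406, -0.36449369]), 'wrist_torque': array([ 0.00493668,  0.00216183, -0.00773472]), 'opening': 1.0029546018767486}
scene [304. 682. 664.]
scene tray 0.7 [385. 171.] [541.6   9.9 160. ]
scene tray 0.3 [394. 141.] [ 568.1 -105.3  160. ]
scene flap_pad 0.75 [346. 154.] [639.3 -11.7 159.5]
scene syringe_mid 0.8 [375. 165.] [563.8  10.5 168. ]
scene syringe_mid 0.8 [254. 261.] [624.9 338.5 168. ]
scene syringe_mid 0.53 [336. 304.] [473.9 350.2 168. ]
scene return_box 0.68 [356. 220.] [599.2   7.2   0. ]
scene forceps 0.62 [393. 138.] [ 5
[... 300 characters left out ...]
ringe_mid 0.79 [280. 288.] [746.  349.7 168. ]
side syringe_mid 0.6 [335. 151.] [563.   -6.2 168. ]
side syringe_mid 0.55 [372. 279.] [580.2 362.4 168. ]
side return_box 0.97 [316. 208.] [608.2   3.4  -0. ]
side forceps 0.75 [322. 132.] [574.3 -96.1 160. ]
side food_cup 0.64 [323. 265.] [627.4 184.7   0. ]
wrist [624.  71. 374.]
wrist tray 0.78 [218. 204.] [544.2   6.9 160. ]
wrist flap_pad 0.96 [328. 222.] [631.3  -7.9 159.5]
wrist syringe_mid 0.68 [242. 211.] [565.    3.7 168. ]
wrist syringe_mid 0.33 [220. 206.] [548.9   7.8 168. ]
wrist return_box 0.96 [303. 179.] [602.9  -4.7   0. ]
wrist forceps 0.91 [257. 322.] [ 568.8 -102.4  160. ]
wrist food_cup 0.82 [319.  15.] [624.4 187.3   0. ]
```

View pics/scene0.png

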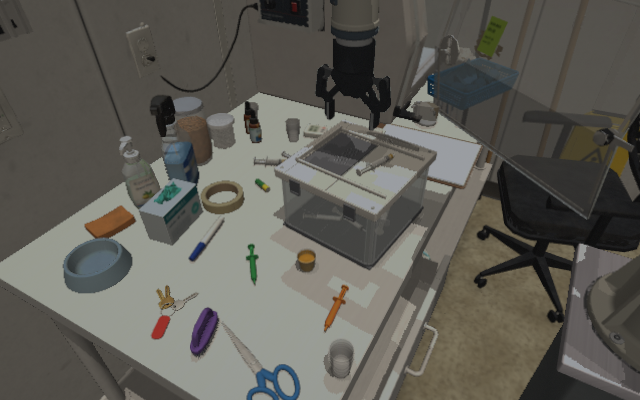

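View pics/wrist0.png

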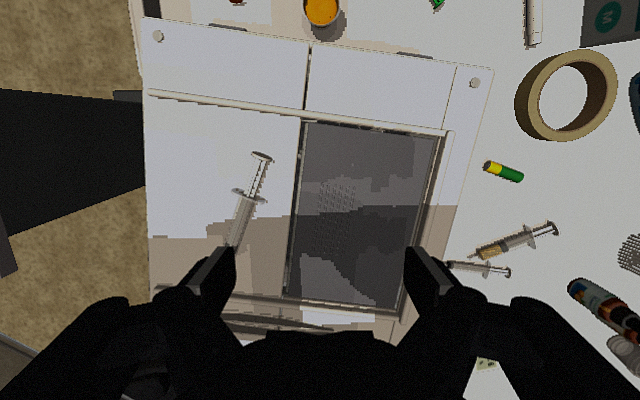

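View pics/side0.png

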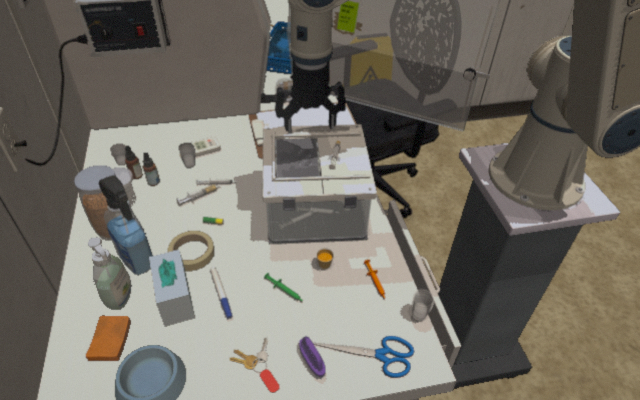

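Candidates (scene pixels): the clear syringe on the tray (375,165), the green one (253,262), the orange one (336,305), clear/amber ones on the table behind the box (270,160), and old ones in the tub (330,217). By the description, I want the one on the tray. In the wrist picture it lies from (262,157) to about (228,250), with the flange at (249,195). Next is a close crop, plus the box edges.

```bash
python3 - <<'E'
from h import *
f=grab('wrist')
c=f['color'][80:330,140:460]
cv2.imwrite('pics/crop1.png',cv2.resize(c,None,fx=2.4,fy=2.4,interpolation=cv2.INTER_CUBIC)[:,:,::-1])
f2=grab('side')
c=f2['color'][100:240,240:400]
cv2.imwrite('pics/crop2.png',cv2.resize(c,None,fx=4,fy=4,interpolation=cv2.INTER_CUBIC)[:,:,::-1])
E
```

```text
(no output)
```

View pics/crop1.png

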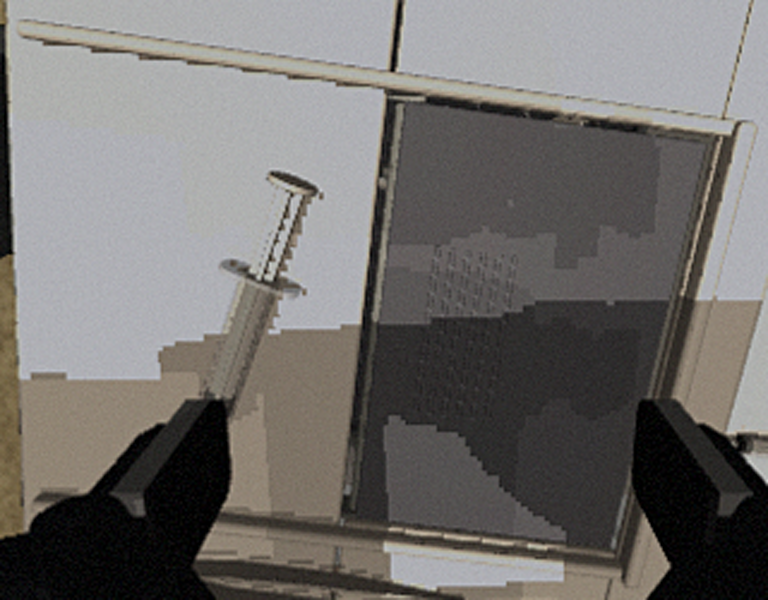

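View pics/crop2.png

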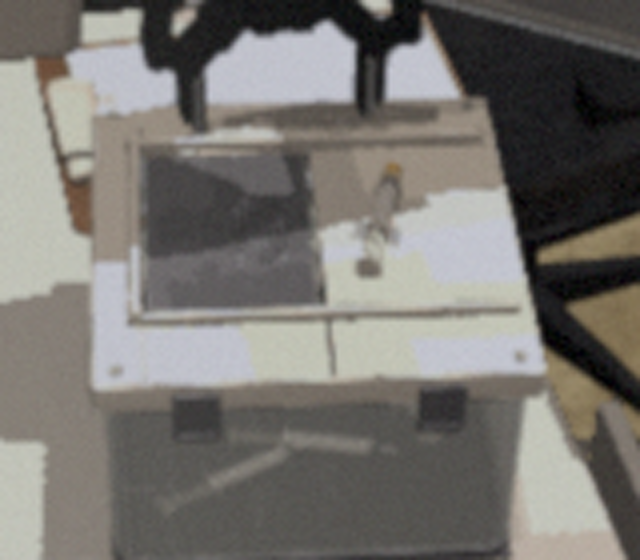

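```bash
python3 - <<'E'
from h import *
f=grab('wrist')
def P(c,z): return px2plane(f,[np.array(c)/2.4+[140,80]],z)[0]
pts={'A':((388,95),160,),'B':((722,137),160),'C':((620,550),160),'D':((345,520),160),'railF':((18,28),168),'railB':((740,128),168),
'plunger':((293,184),168),'flange':((262,277),168),'barrel':((217,400),168),'seamtop':((400,0),160)}
for k,(c,z) in pts.items(): print(k,P(c,z).round(1))
g=grab('side')
for k,c,z in [('tip',(394,168),168),('plunger',(368,268),168),('flange',(378,230),168),('cornFR',(518,356),160),('railL_front',(518,308),168),('railL_back',(132,320),168)]:
    print('side',k,px2plane(g,[np.array(c)/4+[240,100]],z)[0].round(1))
E
```

```text
A [611.5  71.1 160. ]
B [714.   58.6 160. ]
C [693.8 -89.5 160. ]
D [593.4 -76.7 160. ]
railF [507.5  89.4 168. ]
railB [715.7  61.6 168. ]
plunger [582.9  45.3 168. ]
flange [571.6  16.3 168. ]
barrel [553.9 -25.6 168. ]
seamtop [615.5  97.7 160. ]
side tip [546.7 -38.2 168. ]
side plunger [582.3  47.9 168. ]
side flange [569.2  16.4 168. ]
side cornFR [516.7 125.  160. ]
side railL_front [509.   95.9 168. ]
side railL_back [717.8  66.9 168. ]
```

The crop confirms the clear syringe on the tray, tip at world (546,-38) and plunger at (583,46). It lies about 16° off the box's y. The box yaw is about -7.3° and its origin about (604,-4). I'll turn the jaws along the box's y and move to a point in front of the syringe, then descend.

Call:
drive_tool:
  moves:
    - [0.41,[0.25,-2.6,0],10]
    - [0.41,[0.5,-5.2,0],20]
    - [0.41,[0.75,-7.8,0],30]
    - [0.41,[1.0,-10.4,0],40]
    - [0.41,[1.0,-10.4,0],50]
    - [0.41,[1.0,-10.4,0],60]
    - [0.41,[1.0,-10.4,0],70]
    - [0.41,[1.0,-10.4,0],80]
    - [0.41,[1.0,-10.4,0],90]
    - [0.41,[1.0,-10.4,0],97.3]
    - [0.41,[1.0,-10.4,0],97.3]

```text
clock: 2.62
eef_pos: [521.0, 10.0, 231.4]
tcp_rot: [-3.142, -0.0, -0.127]
contact_force: [0.7, -0.7, -0.1]
opening: 0.587
```

```bash
python3 - <<'E'
from h import *
s=r.sense();print(s['clock'],s['eef_pos'],s['tcp_rot'],s['opening'],s['contact_force'],s['qpos'])
f=grab('wrist');save(f,'w2.png');f=grab('scene');c=f['color'][90:260,270:450]
cv2.imwrite('pics/s2.png',cv2.resize(c,None,fx=3.5,fy=3.5,interpolation=cv2.INTER_CUBIC)[:,:,::-1])
E
```

```text
2.625 [521.02733223   9.9926151  231.35601113] [-3.14157123e+00 -1.52938290e-04 -1.26552727e-01] 0.5869472707807399 [ 0.70029714 -0.70551849 -0.12626239] [ 1.62982955e-02  1.91230685e-01  1.85360214e+00 -6.34840648e-07
  1.09660539e+00  1.71364764e+00]
```

View pics/w2.png

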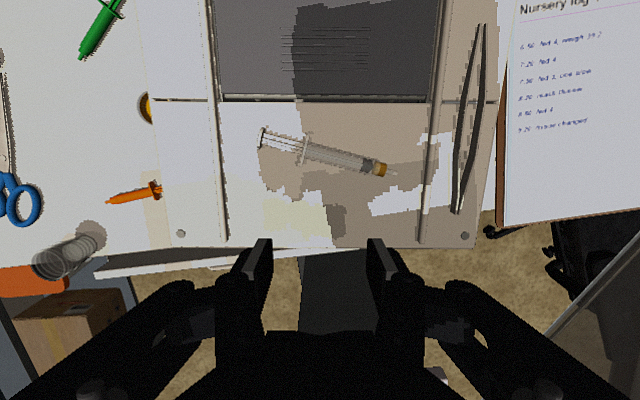

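View pics/s2.png

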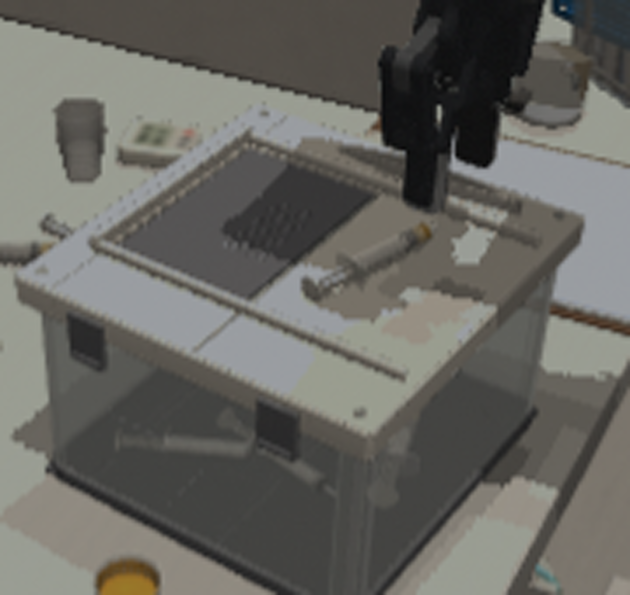

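The wrist picture shows the whole syringe: plunger (263,137), flange (303,149), tip (393,174). The rails are at columns 222 and 430 and the flap seam is at row 99.

```bash
cat >> h.py <<'E'
YAW=-0.127; O=np.array([604,-4.]); B=np.array([[np.cos(YAW),np.sin(YAW)],[-np.sin(YAW),np.cos(YAW)]])
def box(p): return (B@(np.array(p)[:2]-O)).round(1)
E
python3 - <<'E'
from h import *
f=grab('wrist')
for k,c,z in [('pl',(263,137),168),('fl',(303,149),168),('tip',(393,174),168),('seamL',(223,99),160),('seamR',(430,103),160),('frontL',(170,247),160),('frontR',(476,246),160),('lrf',(226,240),168),('lrb',(208,0),168),('rrf',(424,240),168),('rrb',(444,0),168)]:
    p=px2plane(f,[c],z)[0];print(k,p.round(1),box(p))
for n in ('syringe_mid','flap_pad','tray','return_box'):
    for d in r.spot_point(n,'wrist')[:2]:
        p=px2plane(f,d['at'],{'syringe_mid':168,'return_box':0}.get(n,160))[0];print(n,d['score'],p.round(1),box(p))
print(box(r.sense()['eef_pos']))
E
```

```text
pl [582.7  43.8 168. ] [-27.2  44.7]
fl [570.8  16.8 168. ] [-35.6  16.4]
tip [544.5 -46.4 168. ] [-53.7 -49.5]
seamL [612.  69. 160.] [-1.3 73.4]
seamR [590.9 -77.3 160. ] [ -3.7 -74.3]
frontL [504.8 137.1 160. ] [-116.3  127.4]
frontR [ 474.3 -112.6  160. ] [-114.9 -124.2]
lrf [508.3  86.8 168. ] [-106.5   78. ]
lrb [669.9  63.1 168. ] [56.9 74.9]
rrf [488.9 -67.7 168. ] [-106.1  -77.7]
rrb [651.4 -84.2 168. ] [ 57.1 -73.5]
syringe_mid 0.96 [669.8 129.5 168. ] [ 48.3 140.8]
syringe_mid 0.79 [565.6   2.9 168. ] [-38.9   2. ]
flap_pad 0.72 [632.5  -7.8 160. ] [28.8 -0.1]
tray 0.6 [544.9   6.2 160. ] [-59.9   2.6]
return_box 0.71 [601.2  -5.    0. ] [-2.7 -1.3]
[-84.1   3.4]
```

Call:
drive_tool:
  moves:
    - [0.41,[0,0.3,2.5],0]
    - [0.41,[0,0.3,4.5],0]
    - [0.41,[0,0.3,6.0],0]
    - [0.41,[0,0.3,6.9],0]
    - [0.41,[0,0.3,6.9],0]

```text
clock: 3.6
eef_pos: [520.4, 7.0, 161.9]
tcp_rot: [3.141, 0.001, -0.126]
contact_force: [-0.2, -0.8, -0.1]
opening: 0.591
```

```bash
python3 - <<'E'
from h import *
s=r.sense();print(s['clock'],s['eef_pos'],box(s['eef_pos']),s['contact_force'])
f=grab('wrist');save(f,'w3.png');f=grab('scene');c=f['color'][90:260,270:450]
cv2.imwrite('pics/s3.png',cv2.resize(c,None,fx=3.5,fy=3.5,interpolation=cv2.INTER_CUBIC)[:,:,::-1])
E
```

```text
3.6 [520.42931626   7.04707411 161.90323703] [-84.3   0.4] [-0.17149127 -0.82633219 -0.1448779 ]
```

View pics/w3.png

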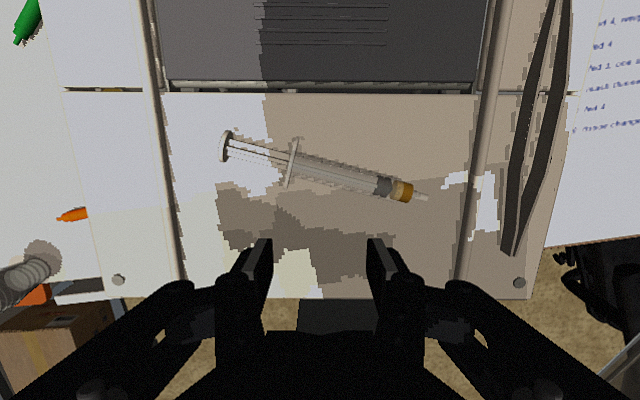

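View pics/s3.png

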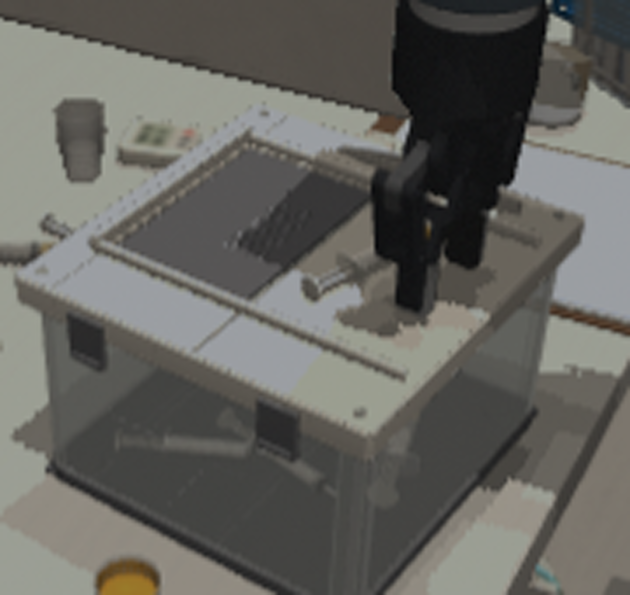

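No contact, and the fingertips are just above the deck in front of the syringe (wrist fingertips at (262,245) and (375,245), syringe ahead). Now the push.

Call:
drive_tool:
  moves:
    - [0.41,[0.8,0,0.15],0]
    - [0.41,[1.8,0,0.15],0]
    - [0.41,[2.8,0,0.15],0]
    - [0.41,[3.8,0,0.15],0]
    - [0.41,[4.8,0,0.15],0]
    - [0.41,[5.8,0,0.15],0]
    - [0.41,[6.8,0,0.15],0]
    - [0.41,[7.6,0,0.15],0]
    - [0.41,[8.0,0,0.15],0]

```text
clock: 4.82
eef_pos: [600.9, -3.1, 161.2]
tcp_rot: [-3.142, -0.001, -0.126]
contact_force: [-0.0, 0.2, 0.2]
opening: 0.585
```

```bash
python3 - <<'E'
from h import *
s=r.sense();print(s['clock'],s['eef_pos'],box(s['eef_pos']),s['contact_force'])
f=grab('wrist');save(f,'w4.png')
E
```

```text
4.825 [600.86322606  -3.09869046 161.23022875] [-3.2  0.5] [-0.03534754  0.16834216  0.22609398]
```

View pics/w4.png

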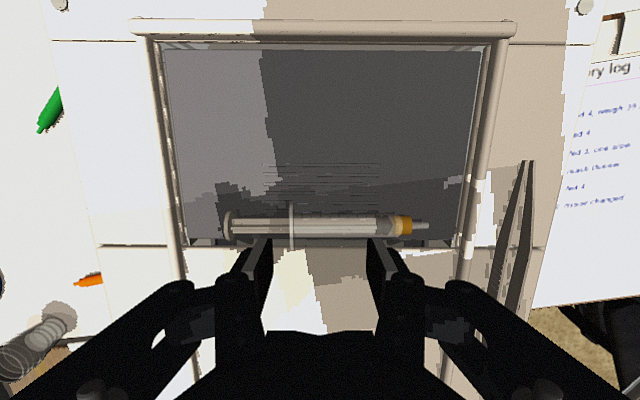

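The syringe is now square to the box at row 226 (columns 228–428), on the flap's near edge. I'll keep pushing.

Call:
drive_tool:
  moves:
    - [0.41,[0.8,0,0],0]
    - [0.41,[1.8,0,0],0]
    - [0.41,[2.8,0,0],0]
    - [0.41,[3.8,0,0],0]
    - [0.41,[4.7,0,0],0]
    - [0.41,[5.4,0,0],0]
    - [0.41,[5.8,0,0],0]
    - [0.41,[5.8,0,0],0]

```text
clock: 5.88
eef_pos: [658.8, -10.5, 161.2]
tcp_rot: [-3.141, -0.001, -0.127]
contact_force: [0.2, 0.2, 0.4]
opening: 0.588
```

```bash
python3 - <<'E'
from h import *
s=r.sense();print(s['clock'],s['eef_pos'],box(s['eef_pos']),s['contact_force'])
f=grab('wrist');save(f,'w5.png')
E
```

```text
5.875 [658.76169268 -10.47106898 161.22054184] [55.1  0.5] [0.18325884 0.22088424 0.44659115]
```

View pics/w5.png

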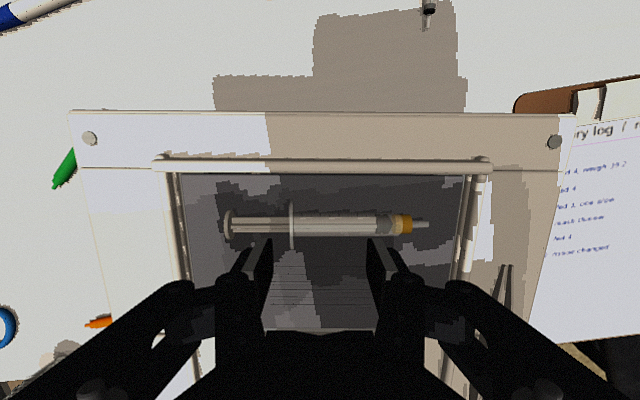

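The syringe lies on the flap beyond the thumb pad (row 225, about box x = 71), square to the box. I'll back off, lift, shut the fingers and move over the pad.

Call:
drive_tool:
  moves:
    - [0.41,[-0.8,0,0],0]
    - [0.41,[-1.8,0,-0.3],0]
    - [0.41,[-2.2,0,-1.5],0]
    - [1.0,[-2.2,0.0,-2.0],0]
    - [1.0,[-2.2,0.0,-2.0],0]
    - [1.0,[-2.2,0.0,-2.0],0]
    - [1.0,[-2.2,0.0,-2.0],0]
    - [1.0,[-2.2,0.0,-2.0],0]
    - [1.0,[-2.2,0.0,-2.0],0]

```text
clock: 7.05
eef_pos: [636.7, -7.7, 181.0]
tcp_rot: [-3.142, -0.0, -0.126]
contact_force: [-0.9, -0.8, 0.4]
opening: 0.002
```

```bash
python3 - <<'E'
from h import *
s=r.sense();print(s['clock'],s['eef_pos'],box(s['eef_pos']),s['contact_force'],s['opening'])
f=grab('wrist');save(f,'w6.png')
E
```

```text
7.05 [636.66523664  -7.67070782 181.03009313] [32.9  0.5] [-0.93816375 -0.8303822   0.36355394] 0.0023226202032914506
```

View pics/w6.png

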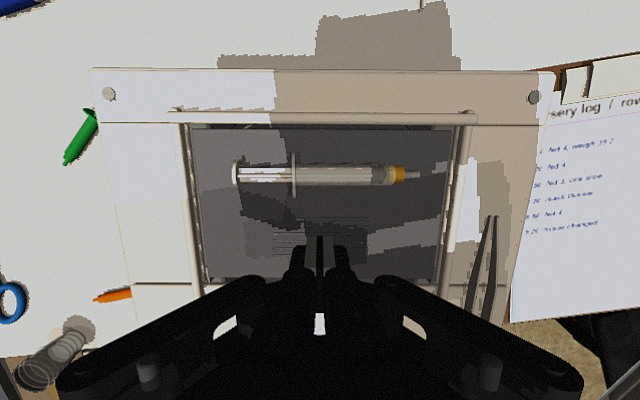

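The fingers are shut over the pad (fingertips at (322,240)), and the syringe hasn't moved (row 174). Now the press.

Call:
drive_tool:
  moves:
    - [1.0,[0,0,1.2],0]
    - [1.0,[0,0,2.0],0]
    - [1.0,[0,0,2.4],0]
    - [1.0,[0,0,2.8],0]
    - [1.0,[0,0,3.1],0]

```text
clock: 7.72
eef_pos: [637.2, -7.7, 150.3]
tcp_rot: [-3.142, -0.002, -0.126]
contact_force: [1.0, -0.9, 3.1]
opening: -0.002
```

```bash
python3 - <<'E'
from h import *
s=r.sense();print(s['clock'],s['eef_pos'],box(s['eef_pos']),s['contact_force'],s['opening'])
f=grab('wrist');save(f,'w7.png')
E
```

```text
7.725 [637.16126941  -7.74867121 150.25456625] [33.4  0.5] [ 1.02605772 -0.93017217  3.08581974] -0.002121084351809035
```

View pics/w7.png

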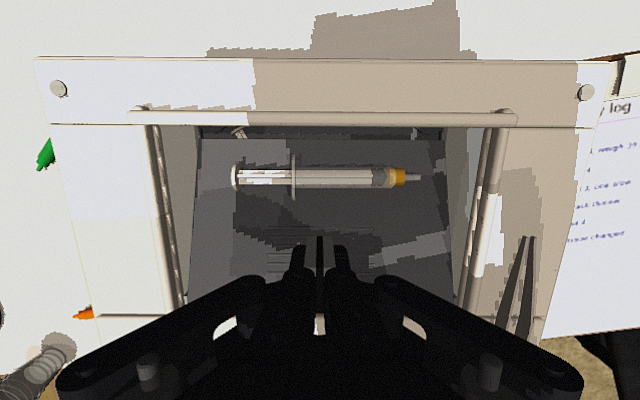

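The flap is opening under about 3 N and the syringe is still on it (row 177). I'll press further.

Call:
drive_tool:
  moves:
    - [1.0,[0,0,0.3],0]
    - [1.0,[0,0,0.5],0]
    - [1.0,[0,0,0.7],0]
    - [1.0,[0,0,0.8],0]
    - [1.0,[0,0,0.8],0]
    - [1.0,[0,0,0.8],0]

```text
clock: 8.52
eef_pos: [637.0, -7.7, 141.9]
tcp_rot: [-3.141, -0.001, -0.126]
contact_force: [1.1, 0.5, 3.0]
opening: -0.002
```

```bash
python3 - <<'E'
from h import *
s=r.sense();print(s['clock'],s['eef_pos'],box(s['eef_pos']),s['contact_force'],s['opening'])
f=grab('wrist');save(f,'w8.png')
E
```

```text
8.525 [637.04823842  -7.69588671 141.89969404] [33.3  0.5] [1.13969941 0.48301564 3.03087488] -0.0019735315774664043
```

View pics/w8.png

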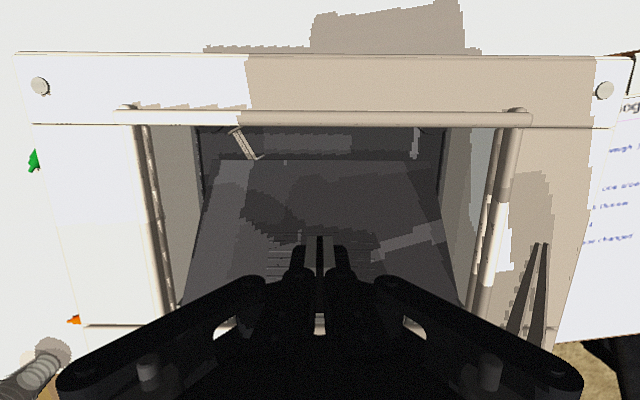

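The flap is clear and the syringe has gone. Before letting the flap shut I'll check it fell to the floor.

```bash
python3 - <<'E'
from h import *
for n,(a,b,c,d) in {'side':(110,260,240,400),'scene':(110,270,260,450)}.items():
    f=grab(n);c_=f['color'][a:b,c:d]
    cv2.imwrite(f'pics/{n}9.png',cv2.resize(c_,None,fx=3.5,fy=3.5,interpolation=cv2.INTER_CUBIC)[:,:,::-1])
E
```

```text
(no output)
```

View pics/side9.png

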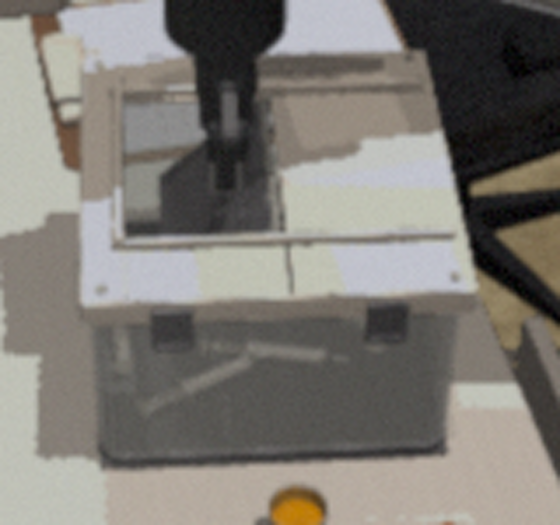

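View pics/scene9.png

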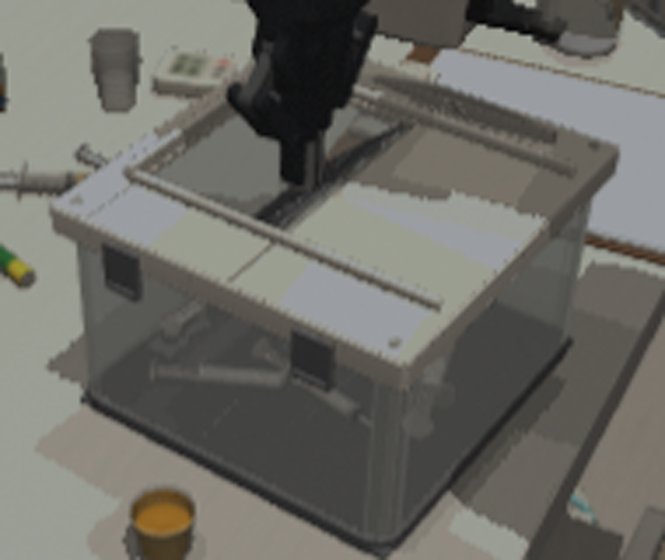

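A new syringe shows inside the tub near its back (side crop (122,360), scene crop (180,320)), so it dropped in. I'll lift away and move clear.

Call:
drive_tool:
  moves:
    - [1.0,[0,0,-1.5],0]
    - [1.0,[0,0,-4.0],0]
    - [1.0,[-0.5,0,-7.0],0]
    - [1.0,[-1.5,0,-10.0],0]
    - [1.0,[-3,0,-12.0],0]
    - [1.0,[-5,0,-13.0],0]
    - [1.0,[-7,0,-13.0],0]
    - [1.0,[-9,0,-13.0],0]
    - [1.0,[-10,0,-13.0],0]
    - [1.0,[-10,0,-13.0],0]
    - [1.0,[-10,0,-13.0],0]
    - [1.0,[-10,0,-13.0],0]

```text
clock: 10.18
eef_pos: [538.2, 4.9, 271.7]
tcp_rot: [-3.141, -0.001, -0.127]
contact_force: [1.0, -0.5, -0.2]
opening: 0.006
```

```bash
python3 - <<'E'
from h import *
s=r.sense();print(s['clock'],s['eef_pos'],s['contact_force'])
f=grab('wrist');save(f,'w10.png')
for n,(a,b,c,d) in {'side':(110,260,240,400),'scene':(110,270,260,450)}.items():
    f=grab(n);c_=f['color'][a:b,c:d]
    cv2.imwrite(f'pics/{n}10.png',cv2.resize(c_,None,fx=3.5,fy=3.5,interpolation=cv2.INTER_CUBIC)[:,:,::-1])
E
```

```text
10.175 [538.19729793   4.85485735 271.69313028] [ 1.02694977 -0.51893724 -0.22324861]
```

View pics/w10.png

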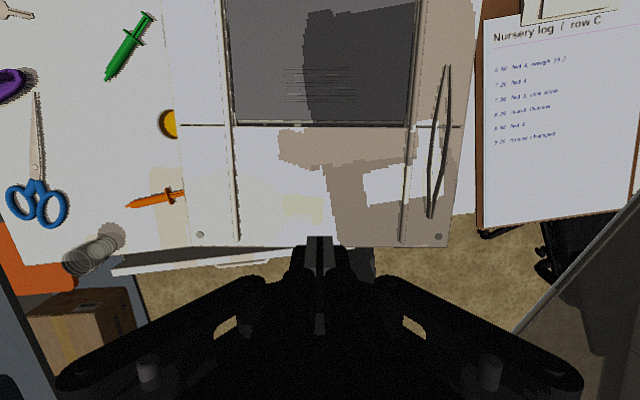

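View pics/side10.png

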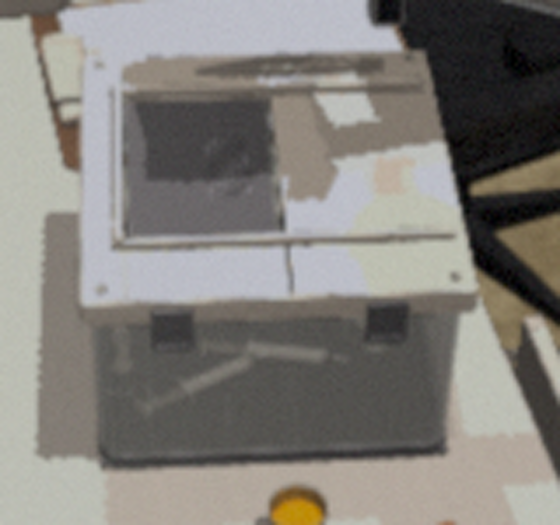

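View pics/scene10.png

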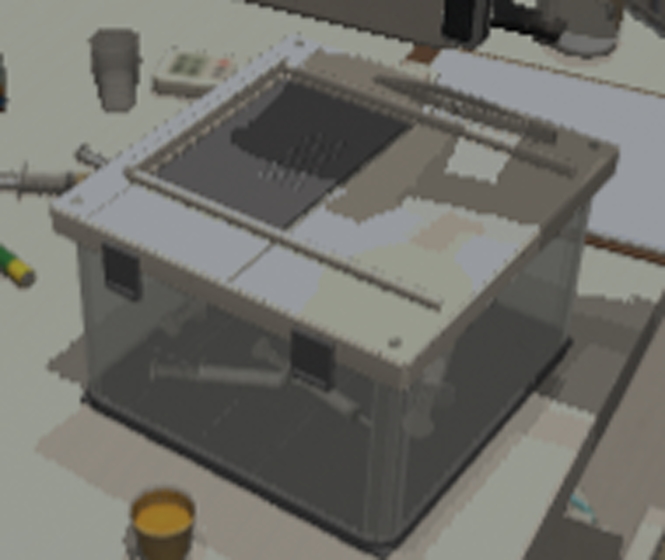

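The flap is level again, and the tray and flap are empty. The syringe is still in the tub, and the forceps and cup haven't moved. I'm handing in.

```bash
python3 -c "
from rig import r
print(r.sign_off())"
```

```text
the job is handed in; nothing more can be done
None
```

The syringe is in the return box and the flap has swung shut. I pushed it square across the tray onto the flap with the fingertips spread, without gripping it. Then I shut the fingers and pressed the thumb pad at about 3 N until it slid off, and lifted clear.

- **Last checks, about 10.3 s on the clock:** the pictures show the flap level and the tray and flap empty. A new syringe shows in the tub near its back wall. The forceps and food cup look unmoved, by eye only, and the robot is touching nothing.
- **Failed or disagreeing checks:** no check failed. The networks sometimes reported other syringes as the one wanted, once with the higher score (0.96 against 0.79). I told them apart by position and picture.

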